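# Check the paint thickness on the blue test panel

## Task

Check the paint thickness of the blue test panel: lift the coating gauge out of its dock, first zero it by holding it upright for a second with its sprung nose pressed lightly on the middle of the round bare-steel zero plate, then move it to the blue panel and press it lightly against the sloping paint, the gauge square to the panel's face and the end of its nose wholly inside the black ring. Light pressure means the sprung nose goes about half-way in (a few newtons), never bottomed hard. The program finishes while the gripper is still holding the gauge there, still and square on the ring; leave the red panel and everything else on the bench alone.

Things in the scene. Friction and masses are not known exactly. Their poses are not given: they have to be found in the camera images.
- gauge_mid (a point): Grip point on the middle axis of the coating gauge, which stands loose and upright in its dock, nose down (0.14 kg): dark case with orange bumpers, 28 mm thick (this point's x), 50 wide (y), 88 tall (z, up). 38 mm below its top, 50 above its underside; 76 above the nose's end, the nose fully out, on the same axis. Grip here across 28 (or 50) mm; lift straight up over 35 mm to clear the dock.
- nose_tip (a point): Middle of the flat end of the gauge's sprung steel nose (14 mm diameter, standing 16 mm out of a fixed collar of 21 mm diameter and 10 mm length under the case); z points from the end up the gauge's axis.
- nose (a joint): How far the sprung nose is pushed into the gauge, in m: 0 fully out, 0.008 bottomed. About 1 N starts it moving, then 0.9 N per mm, so half-way (4 mm) is 4.6 N and bottomed is about 8 N.
- dock: Gauge dock, fixed: grey foot 110 (x) by 86 mm (y), 12 high; on it a pocket 51 (x) by 72 mm (y) outside, walls 52 mm high. The gauge's underside rests 34 mm above the bench, so the lowest 18 mm of the case are in the pocket and 70 mm stand clear above it. Origin: middle of the foot, at bench height, on the gauge's axis; the gauge has the dock's yaw within a few degrees.
- zero_spot (a point): Middle of the top face of the zero plate: a round bare-steel disc, 54 mm diameter, in a square black rubber holder of 74 mm, fixed to the bench. The steel face is level, 10 mm above the bench.
- zero_plate: The zero plate with its holder; origin at bench height under the middle of the disc.
- blue_spot (a point): Middle of the black ring (28 mm inside diameter, 36 outside) on the painted face of the blue panel, 100 mm wide, 150 long, fixed on a grey sloping stand (rear edge about 0.09 m high). z: outward normal of the face, 25 degrees from vertical; x up the slope, y across. Black magnet buttons (14 mm diameter, 5 high) sit 65 mm up the slope and 38 mm to each side of this point.
- red_spot (a point): Middle of the ring on the red test panel, on a second stand of the same kind, not to be touched; axes as for the blue one.
- blue_stand: Fixed stand of the blue panel, 116 mm wide and about 145 mm deep; origin at bench height under the ring; faces -x of its own frame.
- red_stand: Fixed stand of the red panel, likewise. Leave alone.
- jar: Orange paint jar, 68 mm diameter, 125 mm tall; origin at the middle of its underside. Leave alone.
- squeeze_bottle: White squeeze bottle, 60 mm diameter, 148 mm tall; origin at the middle of its underside. Leave alone.
- tin: Teal paint tin, 92 mm diameter, 100 mm tall; origin at the middle of its underside. Leave alone.
- cut_bottle: Dark cup cut from a plastic bottle, 84 mm diameter, 95 mm tall; origin at the middle of its underside. Leave alone.
- brush: Paint brush with a yellow handle, 220 mm long, lying along its x axis; origin under its middle. Leave alone.
- filling_knife: Filling knife with a wooden handle, 240 mm long, lying along its x axis; origin under its middle. Leave alone.
Not all that is in view belongs to the job. Leave any pink look-alike of the part that bears gauge_mid alone.

How it is judged:
By the outcome, as a careful person would: the job done as asked, in the order asked, and still so for the second after the job is handed in, while the arm keeps its last pose, push and grip.
It also fails if it takes over 40 s, if anything falls off the work surface, if the arm or the gripper's body presses on something with over 40 N, if the wrist force passes 120 N, or if a joint passes its speed limit or range.

## Robot

A 6-joint arm with a two-finger parallel gripper is mounted at the origin on the work surface. World frame = base frame: x ahead of the robot, y to its left, z up, the work surface at z = 0. Lengths are in m, angles in degrees, forces in N, time in s.
With the tool pointing down it reaches from about 0.25 to 0.8 m from the base axis. Payload 8.5 kg.
Tool frame: the origin (TCP) lies on the front face of the gripper's body, between the roots of the fingers; the fingertips stand 73 mm ahead of it and the grasp point (between the pads) lies hold_point_z ahead of it (hold_point_z is the distance from the TCP to the grasp point, in m); z points along the fingers, y is the line along which they close (so a half turn about z gives the same grasp; the last joint's range is limited). The gripper opens to 85 mm and grips with 20 to 120 N. Pads are 22 mm wide; open, the fingers measure 114 mm over their backs; the gripper's body (76 mm by 85 mm) begins 54 mm behind the grasp point. The pads swing forward as they close: fully open they stand 13 mm farther back than shut.
Start: joints at [-63.14, 13.648, -0.773, 75.585, 0, 90], TCP at [0.237, -0.468, 0.304] pointing down, gripper open.
Joint ranges: [-152.45, 152.45], [-59.26, 108.67], [-65.41, 83.53], [-104.44, 129.93], [-82.83, 76.93], [-180, 180]. Speed limits (degrees/s): [127.2, 127.2, 159.86, 180, 180, 180].

## Interface

Orientations are given as a 3x3 rotation matrix whose columns are the frame's x, y, z axes.
In Python, from workcell import * gives the robot as it stands. The module is installed in compiled form; this text tells all that it offers.
- The arm moves only by the tool carry_out, never from a script. Its argument "plan" is a list of rows, each an object with "fingers": the finger opening in mm, from 0 to 85.4; "xyz": the shift along the world's x, y, z in mm, a list of three; "angular": the turn, a rotation vector about the world's x, y, z in degrees, a list of three. A call has 1 to 20 rows; each row shifts and turns the commanded pose from where the row before left it; what a row does not reach is not made up. A row lasts 1/8 s, in which the tool goes at most 62.5 mm and 10.7 degrees, less where a joint would pass 70% of its speed; a pose out of reach is approached as far as the arm can. A call with a gripper value outside its range is refused whole. The fingers move at their own pace and stop on an object; "force" is the grip in N (left out, the last holds). Time passes only in rows, so rows that do not move let the fingers close. It gives the time, the measured TCP pose, the force, the opening and the grip force at its end, in the units of the state.
- sense(): the state, without advancing time (a new reading comes with each control period).
- camera(name): name is "scene" or "side" or "wrist"; returns a dict with "color" (384x512x3 uint8, red, green, blue), "depth" (384x512 float32, m along the optical axis (not along the pixel's ray), 0 where there is no reading), "fx", "fy", "cx", "cy" (pixels), "k1" (the pictures are not rectified: a ray, as slopes to the right and down, at radius r is drawn at 1 + k1 r^2 times it, then the intrinsics apply), "T" (4x4, takes a point from camera to world coordinates); the wrist camera has in their place "T_tool_cam" (4x4, takes a point from camera to tool coordinates, whose origin is the TCP and whose axes are the flange's). Camera axes: x right, y down, z forward; pixel columns grow to the right and rows downward; lengths in m; the calibration is good to about 2 mm. A picture is of the moment at which its call begins: read the wrist's pose just before it.
- sign_off(): hands the job in; it is judged then, once.
The state is a dict: "clock": time; "joints": joint angles; "qd": joint speeds; "joint_efforts": joint torques, N m; "tcp_pos": TCP position; "tool_rot": TCP orientation; "wrist_force": force on the tool from outside, world axes, zero at the start; "ft_torque": the same for the moment, N m; "gripper_width": finger opening in m; "grip_force": force on a finger pad.
Only numpy, scipy, OpenCV 4.12 (cv2) and the standard library are available. Lean on these libraries where they do the work, as an engineer would, in place of code of your own. Each camera call takes 0.05 s, during which the arm holds its last target. There are 200 camera calls.

## Working session

There is one attempt and no reset: what is moved stays moved. The work goes in short steps, Python scripts to look and compute and a tool call to move; the robot and the scene stay as the last step left them, time stands still between calls to the robot, and variables do not carry over. Pictures are saved under pics/ and viewed, at most 10 in all, crops included, and the job is handed in when it is done.

Besides the shell and the picture viewer there is one more tool, called after "Call:" as name([rows], argument=value, ...), one row to a line, values as JSON. carry_out: Moves the arm, as the interface text tells. Its arguments: {"type":"object","properties":{"plan":{"type":"array","items":{"type":"object","properties":{"fingers":{"type":"number"},"xyz":{"type":"array","items":{"type":"number"}},"angular":{"type":"array","items":{"type":"number"}}}}},"force":{"type":"number"}},"required":["plan"]}

```bash
mkdir -p pics
cat > h.py <<'E'
import numpy as np, cv2
from workcell import *
def shot(n):
    s=sense(); c=camera(n)
    if n=="wrist":
        T=np.eye(4);T[:3,:3]=np.array(s["tool_rot"]);T[:3,3]=s["tcp_pos"]; c["T"]=T@np.array(c["T_tool_cam"])
    return c
def cloud(c):
    h,w=c["depth"].shape
    K=np.array([[c["fx"],0,c["cx"]],[0,c["fy"],c["cy"]],[0,0,1.]])
    v,u=np.mgrid[:h,:w]
    p=cv2.undistortPoints(np.stack([u,v],-1).reshape(-1,1,2).astype(np.float64),K,np.array([c["k1"],0,0,0.])).reshape(h,w,2)
    d=c["depth"].astype(float)
    P=np.dstack([p*d[...,None],d])
    T=np.array(c["T"]); W=P@T[:3,:3].T+T[:3,3]
    rays=np.dstack([p,np.ones((h,w))])@T[:3,:3].T
    return W,rays,T[:3,3]
def onplane(c,uv,n,p0):
    K=np.array([[c["fx"],0,c["cx"]],[0,c["fy"],c["cy"]],[0,0,1.]])
    p=cv2.undistortPoints(np.array(uv,float).reshape(-1,1,2),K,np.array([c["k1"],0,0,0.])).reshape(-1,2)
    T=np.array(c["T"]); r=np.c_[p,np.ones(len(p))]@T[:3,:3].T; o=T[:3,3]; n=np.array(n,float)
    return o+r*(((np.array(p0)-o)@n)/(r@n))[:,None]
def save(c,name): cv2.imwrite("pics/"+name,c["color"][...,::-1])
E
python3 - <<'E'
from h import *
import pickle
cs={n:shot(n) for n in("scene","side","wrist")}
pickle.dump(cs,open("c0.pkl","wb"))
cv2.imwrite("pics/a.png",np.hstack([cs["scene"]["color"],cs["side"]["color"]])[...,::-1][:, :, :].copy()) if 0 else None
im=np.vstack([np.hstack([cv2.resize(cs["scene"]["color"],(400,300)),cv2.resize(cs["side"]["color"],(400,300))]),np.hstack([cv2.resize(cs["wrist"]["color"],(400,300)),np.zeros((300,400,3),np.uint8)])])
cv2.imwrite("pics/a.png",im[...,::-1])
for n,c in cs.items(): print(n,c["fx"],c["k1"],np.round(c["T"],3).tolist())
print(hold_point_z, sense())
E
```

```text
scene 400.07536826412917 -0.10444039715521214 [[-0.513, 0.688, -0.512, 1.246], [0.858, 0.421, -0.294, 0.375], [0.013, -0.591, -0.807, 1.161], [0.0, 0.0, 0.0, 1.0]]
side 493.127872834264 -0.2187839762701342 [[0.999, -0.031, 0.015, 0.533], [-0.031, -0.582, 0.813, -1.266], [-0.017, -0.813, -0.583, 0.979], [0.0, 0.0, 0.0, 1.0]]
wrist 267.8374015255069 -0.009453694353326629 [[0.453, -0.858, -0.244, 0.299], [-0.892, -0.436, -0.123, -0.437], [-0.001, 0.273, -0.962, 0.373], [0.0, 0.0, 0.0, 1.0]]
0.0539 {'clock': 0.15, 'joints': array([-6.31407932e+01,  1.36741201e+01, -8.05624696e-01,  7.55863025e+01,
       -3.42451430e-04,  9.00020169e+01]), 'qd': array([-0.02476208, -0.13204555,  0.17314346, -0.02110547, -0.0615463 ,
       -0.02519462]), 'joint_efforts': array([-3.89876968e-04, -5.39079630e+01,  3.46596730e+01,  1.45266345e-02,
       -4.22119308e-05,  1.63793732e-05]), 'tcp_pos': array([ 0.237081  , -0.46814104,  0.3034171 ]), 'tool_rot': array([[ 8.92135327e-01,  4.51767951e-01, -5.26140329e-04],
       [ 4.51768258e-01, -8.92134737e-01,  1.02568273e-03],
       [-6.01747997e-06, -1.15274130e-03, -9.99999336e-01]]), 'wrist_force': array([-0.83734816, -0.19464169,  0.48000695]), 'ft_torque': array([ 0.00227527, -0.01722858,  0.05030255]), 'grip_force': 0.0, 'gripper_width': 0.08509180624362725}
```

View pics/a.png

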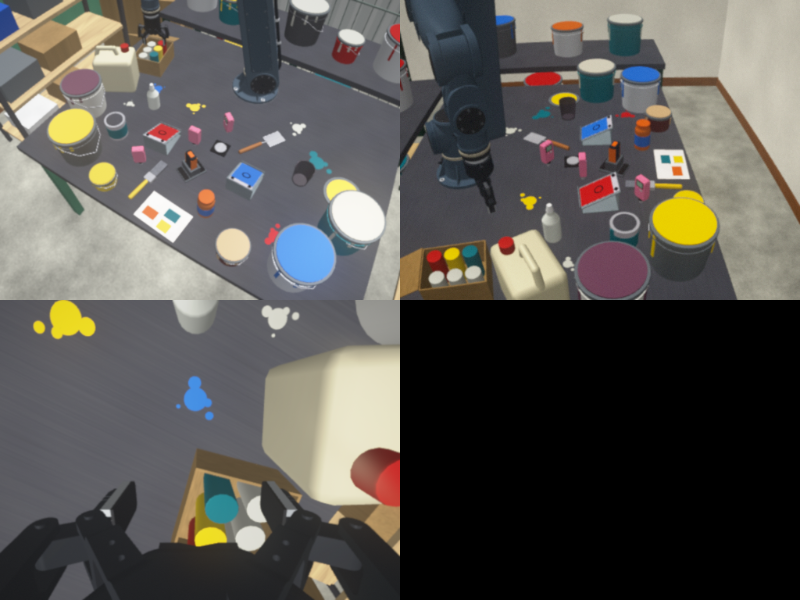

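The combined view shows the dark gauge with orange bumpers in its dock at scene ≈(243,205) and side ≈(275,192). The pink blocks at scene ≈(177,197), (249,171) and (293,157) are look-alikes, and the dark-and-orange one is the part meant. The zero plate is at scene ≈(282,189) and the blue panel at ≈(314,228). Next I'll confirm this in a crop and measure.

```bash
cat > m.py <<'E'
from h import *
import pickle,sys
cs=pickle.load(open("c0.pkl","rb"))
rois={"scene":(220,140,350,270),"side":(180,130,310,230)}
ims=[]
for n,(x0,y0,x1,y1) in rois.items():
    c=cs[n]; W,R,o=cloud(c); im=c["color"]; hsv=cv2.cvtColor(im,cv2.COLOR_RGB2HSV)
    sub=np.zeros(im.shape[:2],bool); sub[y0:y1,x0:x1]=1
    # blue panel
    H,S,V=[hsv[...,i].astype(int) for i in range(3)]
    blue=sub&(abs(H-108)<10)&(S>140)&(V>90)
    k,l,st,ce=cv2.connectedComponentsWithStats(blue.astype(np.uint8)); 
    i=1+np.argmax(st[1:,4]); b=(l==i)
    P=W[b&(c["depth"]>0)]; m=np.median(P,0); P=P[np.linalg.norm(P-m,axis=1)<.1]; q=P.mean(0)
    nv=np.linalg.svd(P-q)[2][2]; nv*=np.sign(nv[2])
    res=(P-q)@nv; P=P[abs(res)<.004]; q=P.mean(0); nv=np.linalg.svd(P-q)[2][2]; nv*=np.sign(nv[2])
    print(n,"blue",st[i],"q",q.round(4),"n",nv.round(4),"tilt",np.degrees(np.arccos(nv[2])).round(2),"yaw(-n xy dir)",np.degrees(np.arctan2(-nv[1],-nv[0])).round(2))
    # ring: holes inside the blue panel
    cn,hi=cv2.findContours(b.astype(np.uint8),cv2.RETR_CCOMP,cv2.CHAIN_APPROX_NONE)
    for ct,h in zip(cn,hi[0]):
        if h[3]>=0 and len(ct)>=8:
            p=onplane(c,ct.reshape(-1,2),nv,q); print("  hole",len(ct),ct.reshape(-1,2).mean(0).round(1),((p.max(0)+p.min(0))/2).round(4),"size",np.ptp(p,axis=0).round(3))
    # zero disc
    g=sub&(S<40)&(V>130)
    k,l,st,ce=cv2.connectedComponentsWithStats(g.astype(np.uint8))
    for j in range(1,k):
        if st[j,4]>40:
            v,u=np.nonzero(l==j); p=onplane(c,np.c_[u,v],[0,0,1],[0,0,.01]); (cx,cy),r=cv2.minEnclosingCircle(p[:,:2].astype(np.float32)*1000)
            print("  grey",ce[j].round(1),st[j,4],"mean",p.mean(0).round(4),"circ",round(cx,1),round(cy,1),round(r,1),"depth med",np.median(W[l==j],0).round(4))
    # orange
    og=sub&(H>3)&(H<17)&(S>150)&(V>110)
    k,l,st,ce=cv2.connectedComponentsWithStats(og.astype(np.uint8))
    for j in range(1,k):
        if st[j,4]>8: 
            Q=W[l==j]; print("  orange",ce[j].round(1),st[j,4],np.median(Q,0).round(4),Q.min(0).round(3),Q.max(0).round(3))
    # top view points above bench near the gauge: cluster cloud by height
    z=W[...,2]
    ims.append(cv2.resize(im[y0:y1,x0:x1],(400,400*(y1-y0)//(x1-x0)),interpolation=cv2.INTER_CUBIC))
h=max(i.shape[0] for i in ims)
cv2.imwrite("pics/b.png",np.hstack([np.pad(i,((0,h-i.shape[0]),(0,0),(0,0))) for i in ims])[...,::-1])
E
python3 m.py
```

```text
scene blue [297 209  38  29 589] q [0.5563 0.209  0.0557] n [-0.4267  0.0178  0.9042] tilt 25.28 yaw(-n xy dir) -2.38
  grey [224.2 177.3] 119 mean [ 0.5266 -0.1699  0.01  ] circ 529.1 -164.4 51.1 depth med [ 0.5299 -0.1655  0.0055]
  grey [343.7 178.6] 192 mean [0.3031 0.2067 0.01  ] circ 296.9 211.3 46.7 depth med [0.2993 0.2053 0.0028]
  grey [282.  188.4] 154 mean [0.4609 0.0344 0.01  ] circ 460.6 33.6 28.0 depth med [0.461  0.0343 0.0099]
  grey [314.3 233.1] 319 mean [0.5668 0.2144 0.01  ] circ 553.3 208.0 90.0 depth med [0.6163 0.2349 0.0814]
  grey [225.8 265.4] 112 mean [0.8171 0.0279 0.01  ] circ 807.1 31.3 33.3 depth med [8.131e-01 2.360e-02 2.000e-04]
  orange [243.8 197.2] 45 [ 0.6309 -0.0196  0.1229] [ 0.619 -0.034  0.117] [ 0.644 -0.005  0.128]
  orange [247.5 209.5] 68 [0.6461 0.0032 0.0894] [ 0.633 -0.005  0.054] [0.655 0.01  0.114]
  orange [264.3 253.5] 358 [0.7703 0.1368 0.124 ] [0.737 0.103 0.093] [1.246 0.375 1.161]
side blue [233 151  32  27 467] q [0.5524 0.2092 0.0567] n [-0.4281  0.0119  0.9037] tilt 25.36 yaw(-n xy dir) -1.59
  grey [288.1 133.5] 48 mean [0
[... 275 characters left out ...]
 0.19   0.005 ]
  grey [220.9 204.8] 120 mean [0.4566 0.0349 0.01  ] circ 457.7 35.4 26.5 depth med [0.4569 0.0333 0.0109]
  grey [274.3 225.7] 46 mean [ 0.6247 -0.0827  0.01  ] circ 625.2 -77.8 23.6 depth med [ 0.6183 -0.1821  0.0891]
  orange [305.6 163.3] 159 [0.7428 0.117  0.1037] [ 0.533 -1.266 -0.006] [0.783 0.372 0.979]
  orange [205.4 185.7] 78 [0.4018 0.139  0.017 ] [0.368 0.112 0.007] [0.435 0.165 0.025]
  orange [274.4 183.9] 41 [ 0.6279 -0.0178  0.1225] [ 0.617 -0.037  0.118] [0.64  0.001 0.126]
  orange [305.  189.3] 26 [0.7434 0.1088 0.0096] [ 0.73   0.097 -0.002] [0.757 0.128 0.018]
  orange [271.1 198.5] 141 [ 0.6167 -0.0381  0.0798] [ 0.533 -1.266 -0.004] [0.629 0.116 0.979]
```

View pics/b.png

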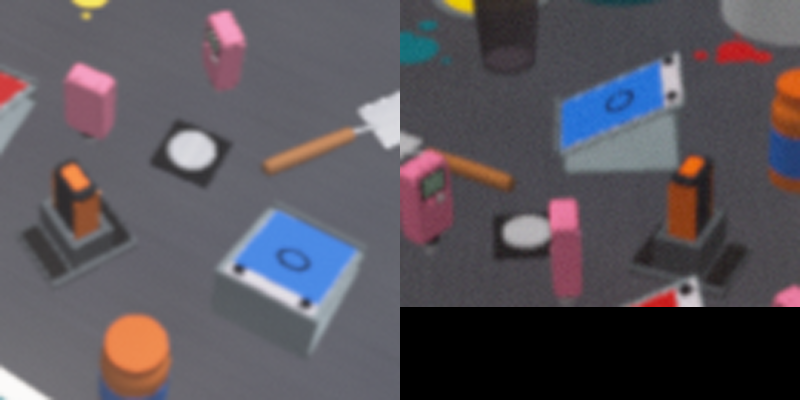

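The crop confirms it: the dark case with orange bumpers stands in the grey dock at scene ≈(243,203), while the two nearby pink blocks are decoys. Rough positions are gauge (0.629,-0.018), zero plate (0.459,0.034) and blue panel (0.555,0.209) with a yaw of about -2°. I'll move to an overhead view.

Call:
carry_out([
  {"fingers": 85, "xyz": [0, 0, 50], "angular": [0, 0, 0]},
  {"fingers": 85, "xyz": [0, 0, 50], "angular": [0, 0, 0]},
  {"fingers": 85, "xyz": [18, 45, 0], "angular": [0, 0, -2.5]},
  {"fingers": 85, "xyz": [18, 45, 0], "angular": [0, 0, -2.5]},
  {"fingers": 85, "xyz": [18, 45, 0], "angular": [0, 0, -2.5]},
  {"fingers": 85, "xyz": [18, 45, 0], "angular": [0, 0, -2.5]},
  {"fingers": 85, "xyz": [18, 45, 0], "angular": [0, 0, -2.5]},
  {"fingers": 85, "xyz": [18, 45, 0], "angular": [0, 0, -2.5]},
  {"fingers": 85, "xyz": [18, 45, 0], "angular": [0, 0, -2.5]},
  {"fingers": 85, "xyz": [18, 45, 0], "angular": [0, 0, -2.5]},
  {"fingers": 85, "xyz": [18, 45, 0], "angular": [0, 0, -2.5]},
  {"fingers": 85, "xyz": [18, 45, 0], "angular": [0, 0, -2.5]},
  {"fingers": 85, "xyz": [20, 45, 0], "angular": [0, 0, -2]},
  {"fingers": 85, "xyz": [0, 0, 0], "angular": [0, 0, 0]},
  {"fingers": 85, "xyz": [0, 0, 0], "angular": [0, 0, 0]},
])

```text
clock: 2.02
tcp_pos: [0.4372, 0.0098, 0.4037]
tool_rot: [[1.0, 0.016, -0.001], [0.016, -1.0, 0.013], [-0.001, -0.013, -1.0]]
wrist_force: [-0.8, 0.6, 0.1]
gripper_width: 0.0851
grip_force: 0.0
```

Run:
```python
from h import *
import pickle
c=shot("wrist"); pickle.dump(c,open("w1.pkl","wb")); s=sense()
print(s["clock"],s["tcp_pos"],s["joints"].round(1),s["tool_rot"].round(3).tolist())
cv2.imwrite("pics/c.png",cv2.resize(c["color"],(768,576),interpolation=cv2.INTER_CUBIC)[...,::-1])
```

```text
2.075 [0.43701826 0.00953836 0.40379787] [  0.9   4.1   2.   88.    0.7 180. ] [[1.0, 0.016, -0.001], [0.016, -1.0, 0.013], [-0.001, -0.013, -1.0]]
```

View pics/c.png

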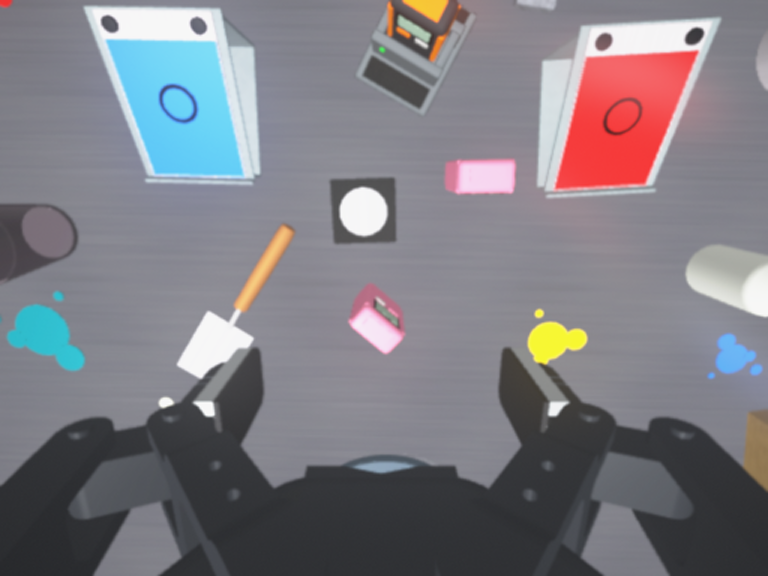

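The overhead view (768 px scale) shows the zero disc at (363,211), the blue ring at (178,103) and the dark and orange gauge in its dock at (420,30), with its thin axis at a yaw of about -27°. J6 is at its limit, so I'll turn the tool x axis to about +63°, which also suits the grasp.

```bash
cat > m2.py <<'E'
from h import *
import pickle,sys
c=pickle.load(open(sys.argv[1],"rb")); W,R,o=cloud(c)
hsv=cv2.cvtColor(c["color"],cv2.COLOR_RGB2HSV); H,S,V=[hsv[...,i].astype(int) for i in range(3)]
ok=c["depth"]>0
blue=(abs(H-102)<14)&(S>100)&(V>120)&ok&(W[...,2]>.02)&(W[...,2]<.12)
k,l,st,ce=cv2.connectedComponentsWithStats(blue.astype(np.uint8)); i=1+np.argmax(st[1:,4]); b=(l==i)
P=W[b]; q=np.median(P,0)
for _ in range(3):
    nv=np.linalg.svd(P-P.mean(0),full_matrices=False)[2][2]; nv*=np.sign(nv[2]); q=P.mean(0); P=P[abs((P-q)@nv)<.004]
print("blue n",nv.round(4),"tilt",np.degrees(np.arccos(nv[2])).round(2),"yaw",np.degrees(np.arctan2(-nv[1],-nv[0])).round(2),"q",q.round(4),len(P))
cn,hi=cv2.findContours(b.astype(np.uint8),cv2.RETR_CCOMP,cv2.CHAIN_APPROX_NONE)
for ct,h in zip(cn,hi[0]):
    if h[3]>=0 and len(ct)>=20:
        e=cv2.fitEllipse(ct); p=onplane(c,[e[0]],nv,q); pp=onplane(c,ct.reshape(-1,2),nv,q)
        print(" ring px",np.round(e[0],1),"xyz",p.round(4),"ext",np.ptp(pp,axis=0).round(4), "depth z of ring",np.median(W[ct[:,0,1],ct[:,0,0]],0).round(4))
# panel side edges -> yaw about normal
ct=max(cn,key=len); r=cv2.minAreaRect(ct); 
g=(S<45)&(V>150)&ok&(abs(W[...,0]-.459)<.05)&(abs(W[...,1]-.034)<.05)
if g.sum()>50:
    ct=max(cv2.findContours(g.astype(np.uint8),cv2.RETR_EXTERNAL,cv2.CHAIN_APPROX_NONE)[0],key=len)
    p=onplane(c,ct.reshape(-1,2),[0,0,1],[0,0,.01])[:,:2]*1000
    print("zero fit",cv2.fitEllipse(p.astype(np.float32)),"depth z",np.median(W[g],0).round(4))
E
python3 m2.py w1.pkl
```

```text
blue n [-0.4231  0.0052  0.9061] tilt 25.03 yaw -0.71 q [0.5603 0.2102 0.0579] 5775
zero fit ((499.7409362792969, 54.56346130371094), (4.309517860412598, 88.95655059814453), 2.246471881866455) depth z [0.4567 0.0418 0.0089]
```

Call:
carry_out([
  {"fingers": 85, "xyz": [20, -15, 0], "angular": [0, 0, 10]},
  {"fingers": 85, "xyz": [20, -15, 0], "angular": [0, 0, 10]},
  {"fingers": 85, "xyz": [20, -15, 0], "angular": [0, 0, 10]},
  {"fingers": 85, "xyz": [20, -15, -10], "angular": [0, 0, 10]},
  {"fingers": 85, "xyz": [20, -15, -20], "angular": [0, 0, 10]},
  {"fingers": 85, "xyz": [20, -15, -20], "angular": [0, 0, 10]},
  {"fingers": 85, "xyz": [20, 0, -20], "angular": [0, 0, 2]},
  {"fingers": 85, "xyz": [0, 0, 0], "angular": [0, 0, 0]},
  {"fingers": 85, "xyz": [0, 0, 0], "angular": [0, 0, 0]},
])

```text
clock: 3.2
tcp_pos: [0.5767, -0.0805, 0.3347]
tool_rot: [[0.456, 0.89, -0.011], [0.89, -0.456, 0.006], [-0.0, -0.013, -1.0]]
wrist_force: [-0.8, 0.1, -0.0]
gripper_width: 0.0849
grip_force: 0.0
```

```bash
python3 - <<'E'
from h import *
import pickle
c=shot("wrist"); pickle.dump(c,open("w2.pkl","wb")); s=sense()
print(s["clock"],s["tcp_pos"],s["joints"].round(1),s["tool_rot"].round(3).tolist())
W,R,o=cloud(c); z=W[...,2]
near=(abs(W[...,0]-.63)<.045)&(abs(W[...,1]+.018)<.045)&(c["depth"]>0)
t=near&(z>.112)&(z<.135)
P=W[t]; print(len(P),"zmed",np.median(P[:,2]), "rect all>0.112",cv2.minAreaRect(P[:,:2].astype(np.float32)*1000))
# foot rectangle: points z 8..16mm
f=(abs(W[...,0]-.63)<.09)&(abs(W[...,1]+.018)<.09)&(c["depth"]>0)&(z>.007)&(z<.017)
print("foot",f.sum(),cv2.minAreaRect(W[f][:,:2].astype(np.float32)*1000))
hsv=cv2.cvtColor(c["color"],cv2.COLOR_RGB2HSV); og=t&(hsv[...,1]>120); Q=W[og]; print("orange top",len(Q),Q.mean(0),cv2.minAreaRect(Q[:,:2].astype(np.float32)*1000))
cv2.imwrite("pics/d.png",cv2.resize(c["color"],(768,576),interpolation=cv2.INTER_CUBIC)[...,::-1])
E
python3 m2.py w2.pkl
```

```text
3.25 [ 0.57681708 -0.08036573  0.33503904] [ -8.   19.4  11.9  83.2   0.2 109.1] [[0.456, 0.89, -0.011], [0.89, -0.456, 0.006], [0.0, -0.012, -1.0]]
1427 zmed 0.12105083589984605 rect all>0.112 ((629.7734985351562, -16.51954460144043), (49.288246154785156, 28.639822006225586), 63.26523971557617)
foot 1962 ((629.8712158203125, -16.693870544433594), (83.7723159790039, 108.21605682373047), 62.96440124511719)
orange top 614 [ 0.63002133 -0.01657118  0.12163556] ((629.7205810546875, -16.610315322875977), (49.11256790161133, 27.296323776245117), 62.37986373901367)
blue n [-0.4406 -0.0316  0.8971] tilt 26.21 yaw 4.1 q [0.5093 0.171  0.0344] 360
zero fit ((459.52935791015625, 34.81095504760742), (52.38713836669922, 53.01670837402344), 113.80751037597656) depth z [0.4594 0.0355 0.009 ]
```

View pics/d.png

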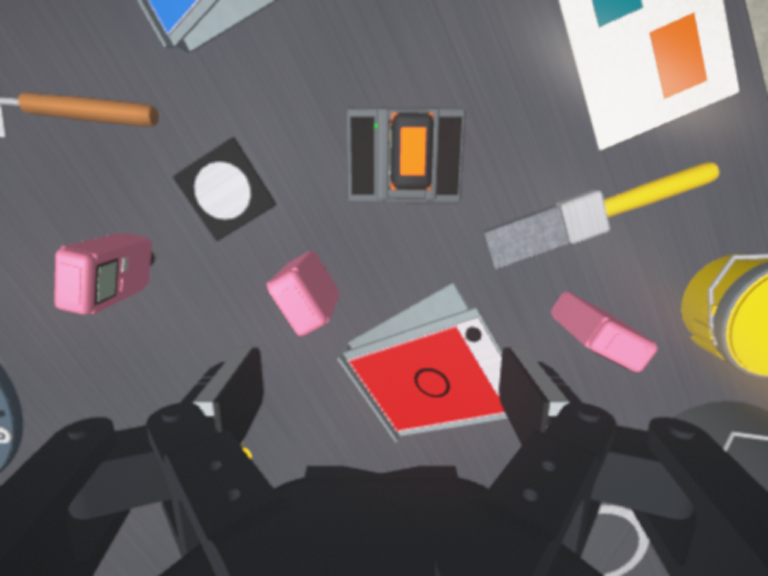

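The centred view shows the gauge at (411,150) and the zero disc at (222,190). From depth, the gauge is at (629.8,-16.5) mm with its wide axis at 63°, which matches the tool, and the zero spot is at (459.5,34.8). I'll grasp it now.

Call:
carry_out([
  {"fingers": 85, "xyz": [26, 32, 0], "angular": [-0.3, -0.6, 0]},
  {"fingers": 85, "xyz": [27, 32, 0], "angular": [0, 0, 0]},
  {"fingers": 85, "xyz": [0, 0, -40], "angular": [0, 0, 0]},
  {"fingers": 85, "xyz": [0, 0, -40], "angular": [0, 0, 0]},
  {"fingers": 85, "xyz": [0, 0, -40], "angular": [0, 0, 0]},
  {"fingers": 85, "xyz": [0, 0, 0], "angular": [0, 0, 0]},
  {"fingers": 85, "xyz": [0, 0, 0], "angular": [0, 0, 0]},
])

```text
clock: 4.12
tcp_pos: [0.631, -0.016, 0.2163]
tool_rot: [[0.455, 0.891, 0.002], [0.891, -0.455, 0.0], [0.001, 0.001, -1.0]]
wrist_force: [-0.2, -0.0, 1.5]
gripper_width: 0.0849
grip_force: 0.0
```

Run:
```python
from h import *
import pickle
s=sense(); print(s["clock"],s["tcp_pos"],s["tool_rot"].round(4).tolist(),s["wrist_force"])
def ring(c,lab,n,q):
    W,R,o=cloud(c); hsv=cv2.cvtColor(c["color"],cv2.COLOR_RGB2HSV).astype(int)
    m=(abs(W[...,0]-.555)<.03)&(abs(W[...,1]-.209)<.03)&(c["depth"]>0)
    V=c["color"].max(-1).astype(int); med=np.median(V[m]); d=m&(V<med*.8)
    k,l,st,ce=cv2.connectedComponentsWithStats(d.astype(np.uint8)); 
    i=1+np.argmax(st[1:,4]); ct=max(cv2.findContours((l==i).astype(np.uint8),cv2.RETR_EXTERNAL,cv2.CHAIN_APPROX_NONE)[0],key=len)
    e=cv2.fitEllipse(ct); pp=onplane(c,ct.reshape(-1,2),n,q)
    print(lab,st[i],np.round(e[0],1),onplane(c,[e[0]],n,q).round(4),"ext",np.ptp(pp,axis=0).round(4))
n=[-.4226,.007,.906]; 
cs=pickle.load(open("c0.pkl","rb"))
ring(pickle.load(open("w1.pkl","rb")),"w1",n,[.5603,.2102,.0579])
ring(cs["scene"],"scene",n,[.5563,.209,.0557]); ring(cs["side"],"side",n,[.5524,.2092,.0567])
```

```text
4.125 [ 0.63099262 -0.01603964  0.2162532 ] [[0.4546, 0.8907, 0.0016], [0.8907, -0.4546, 0.0005], [0.0011, 0.0012, -1.0]] [-0.21658704 -0.02378118  1.45438367]
w1 [106  57  25  25 125] [118.4  68.5] [[0.564  0.2103 0.0596]] ext [0.03  0.034 0.014]
scene [310 221  11   7  22] [314.9 224. ] [[0.5647 0.2084 0.0596]] ext [0.0238 0.0334 0.0112]
side [241 171  15   7  22] [248.7 174.2] [[0.5521 0.1406 0.0571]] ext [0.0483 0.0105 0.0225]
```

Call:
carry_out([
  {"fingers": 85, "xyz": [-1, -0.5, -26], "angular": [0, 0, 0]},
  {"fingers": 85, "xyz": [0, 0, -26], "angular": [0, 0, 0]},
  {"fingers": 85, "xyz": [0, 0, -26], "angular": [0, 0, 0]},
  {"fingers": 85, "xyz": [0, 0, 0], "angular": [0, 0, 0]},
  {"fingers": 20, "xyz": [0, 0, 0], "angular": [0, 0, 0]},
  {"fingers": 20, "xyz": [0, 0, 0], "angular": [0, 0, 0]},
  {"fingers": 20, "xyz": [0, 0, 0], "angular": [0, 0, 0]},
  {"fingers": 20, "xyz": [0, 0, 0], "angular": [0, 0, 0]},
  {"fingers": 20, "xyz": [0, 0, 0], "angular": [0, 0, 0]},
  {"fingers": 20, "xyz": [0, 0, 0], "angular": [0, 0, 0]},
  {"fingers": 20, "xyz": [0, 0, 0], "angular": [0, 0, 0]},
], force=50)

```text
clock: 5.5
tcp_pos: [0.6298, -0.0165, 0.1368]
tool_rot: [[0.454, 0.891, 0.0], [0.891, -0.454, 0.0], [0.001, 0.0, -1.0]]
wrist_force: [-0.7, 0.7, 6.0]
gripper_width: 0.0271
grip_force: 43.0
```

Run:
```python
from h import *
import pickle
s=sense(); print(s["clock"],s["tcp_pos"],s["tool_rot"].round(4).tolist(),s["wrist_force"],s["gripper_width"],s["grip_force"])
c=pickle.load(open("w1.pkl","rb")); W,R,o=cloud(c)
hsv=cv2.cvtColor(c["color"],cv2.COLOR_RGB2HSV).astype(int)
b=(abs(hsv[...,0]-102)<14)&(hsv[...,1]>100)&(W[...,2]>.02)&(W[...,2]<.12)
b=cv2.morphologyEx(b.astype(np.uint8),cv2.MORPH_CLOSE,np.ones((3,3)))
ct=max(cv2.findContours(b,cv2.RETR_EXTERNAL,cv2.CHAIN_APPROX_NONE)[0],key=len).reshape(-1,2)
n=np.array([-.4226,.007,.906]);n/=np.linalg.norm(n); p=onplane(c,ct,n,[.5603,.2102,.0579])
print("rect xy on plane, unrolled", end=" ")
x=np.cross([0,1,0],n);x/=np.linalg.norm(x);y=np.cross(n,x)
Q=np.c_[p@x,p@y]*1000
r=cv2.minAreaRect(Q.astype(np.float32)); print(r)
for lo in(1,-1):
    m=np.abs(Q[:,0]-r[0][0])<35; e=Q[m&((Q[:,1]-r[0][1])*lo>20)]; print("edge dir deg",np.degrees(np.arctan(np.polyfit(e[:,0],e[:,1],1)[0])).round(2),len(e))
```

```text
5.5 [ 0.62981107 -0.01652515  0.13683897] [[0.4544, 0.8908, 0.0003], [0.8908, -0.4544, 0.0005], [0.0006, 0.0001, -1.0]] [-0.69340643  0.67566428  6.00423468] 0.02711106069416591 42.95325994491577
rect xy on plane, unrolled ((525.712158203125, 211.79132080078125), (95.93087768554688, 125.61787414550781), 89.76885986328125)
edge dir deg -0.92 49
edge dir deg -0.43 49
```

The gauge is gripped (opening 27 mm, 43 N). I'll lift it straight up, then measure the decoys near the zero plate and check the held gauge.

Call:
carry_out([
  {"fingers": 20, "xyz": [0, 0, 10], "angular": [0, 0, 0]},
  {"fingers": 20, "xyz": [0, 0, 20], "angular": [0, 0, 0]},
  {"fingers": 20, "xyz": [0, 0, 20], "angular": [0, 0, 0]},
  {"fingers": 20, "xyz": [0, 0, 30], "angular": [0, 0, 0]},
  {"fingers": 20, "xyz": [0, 0, 30], "angular": [0, 0, 0]},
  {"fingers": 20, "xyz": [0, 0, 20], "angular": [0, 0, 0]},
  {"fingers": 20, "xyz": [0, 0, 0], "angular": [0, 0, 0]},
  {"fingers": 20, "xyz": [0, 0, 0], "angular": [0, 0, 0]},
])

```text
clock: 6.5
tcp_pos: [0.6291, -0.0165, 0.265]
tool_rot: [[0.454, 0.891, -0.002], [0.891, -0.454, 0.001], [-0.001, -0.002, -1.0]]
wrist_force: [0.2, 0.6, -1.9]
gripper_width: 0.0277
grip_force: 43.6
```

Run:
```python
from h import *
import pickle
s=sense(); print(s["clock"],s["tcp_pos"],s["tool_rot"].round(4).tolist(),s["wrist_force"],s["gripper_width"],s["grip_force"])
c=pickle.load(open("w1.pkl","rb")); 
for nm in("w1.pkl","w2.pkl"):
    c=pickle.load(open(nm,"rb"));W,R,o=cloud(c);hsv=cv2.cvtColor(c["color"],cv2.COLOR_RGB2HSV).astype(int)
    pk=(hsv[...,0]>160)&(hsv[...,0]<176)&(hsv[...,1]>60)&(hsv[...,2]>100)&(c["depth"]>0)
    k,l,st,ce=cv2.connectedComponentsWithStats(pk.astype(np.uint8))
    for j in range(1,k):
        if st[j,4]>100: Q=W[l==j]; print(nm,ce[j].round(),Q.min(0).round(3),Q.max(0).round(3))
cs={n:shot(n) for n in("side","scene")}; pickle.dump(cs,open("c1.pkl","wb"))
ims=[]
t=np.array(s["tcp_pos"])-[0,0,.09]
for n,c in cs.items():
    T=np.linalg.inv(c["T"]); p=(T@np.r_[t,1])[:3]; u=int(c["fx"]*p[0]/p[2]+c["cx"]); v=int(c["fy"]*p[1]/p[2]+c["cy"])
    print(n,u,v); ims.append(cv2.resize(c["color"][v-50:v+50,u-50:u+50],(400,400),interpolation=cv2.INTER_CUBIC))
cv2.imwrite("pics/e.png",np.hstack(ims)[...,::-1])
```

```text
6.5 [ 0.62908975 -0.01646816  0.26502673] [[0.4544, 0.8908, -0.0023], [0.8908, -0.4544, 0.0006], [-0.0005, -0.0023, -1.0]] [ 0.16611852  0.59237382 -1.92900095] 0.027748977306810012 43.62532138824463
w1.pkl [315. 116.] [ 0.48  -0.138 -0.003] [ 0.519 -0.051  0.114]
w1.pkl [251. 207.] [ 0.278 -0.017 -0.003] [0.383 0.054 0.114]
w2.pkl [ 66. 180.] [ 0.225 -0.012 -0.003] [0.384 0.064 0.116]
w2.pkl [203. 195.] [ 0.441 -0.134 -0.003] [ 0.518 -0.051  0.116]
w2.pkl [402. 221.] [ 0.69  -0.34  -0.002] [ 0.789 -0.197  0.117]
side 274 169
scene 244 187
```

View pics/e.png

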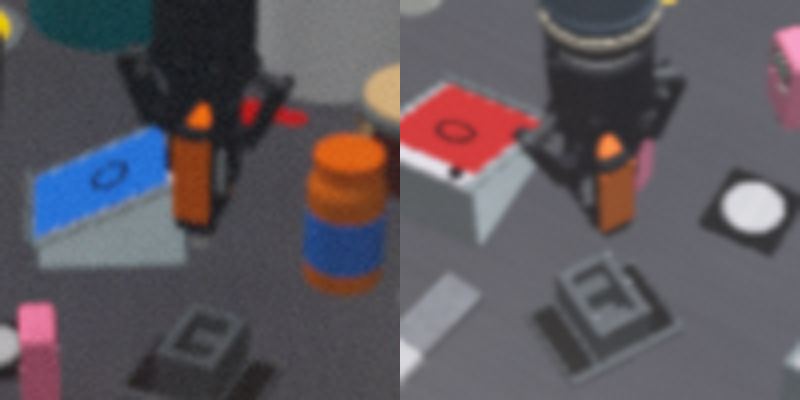

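The crop shows the gauge hanging upright in the gripper, nose down, above the empty dock. The nearest decoys end at x≤0.384 and y≤-0.051, so the zero plate is clear. I'll move over it.

Call:
carry_out([
  {"fingers": 20, "xyz": [-24, 7, 0], "angular": [0, 0, 0]},
  {"fingers": 20, "xyz": [-35, 11, 0], "angular": [0, 0, 0]},
  {"fingers": 20, "xyz": [-35, 11, 0], "angular": [0, 0, 0]},
  {"fingers": 20, "xyz": [-35, 11, 0], "angular": [0, 0, 0]},
  {"fingers": 20, "xyz": [-25, 7, -20], "angular": [0, 0, 0]},
  {"fingers": 20, "xyz": [-15.5, 4.5, -30], "angular": [0, 0, 0]},
  {"fingers": 20, "xyz": [0, 0, -30], "angular": [0, 0, 0]},
  {"fingers": 20, "xyz": [0, 0, -20], "angular": [0, 0, 0]},
  {"fingers": 20, "xyz": [0, 0, 0], "angular": [0, 0, 0]},
  {"fingers": 20, "xyz": [0, 0, 0], "angular": [0, 0, 0]},
])

```text
clock: 7.85
tcp_pos: [0.4602, 0.035, 0.1663]
tool_rot: [[0.454, 0.891, -0.001], [0.891, -0.454, 0.001], [0.0, -0.001, -1.0]]
wrist_force: [0.4, 0.7, -0.8]
gripper_width: 0.0276
grip_force: 43.6
```

Run:
```python
from h import *
import pickle
s=sense(); print(s["clock"],s["tcp_pos"],s["tool_rot"].round(4).tolist(),s["wrist_force"],s["gripper_width"],s["joints"].round(1))
cs={n:shot(n) for n in("side","scene")}; pickle.dump(cs,open("c2.pkl","wb"))
ims=[]
t=np.array(s["tcp_pos"])-[0,0,.1]
for n,c in cs.items():
    T=np.linalg.inv(c["T"]); p=(T@np.r_[t,1])[:3]; u=int(c["fx"]*p[0]/p[2]+c["cx"]); v=int(c["fy"]*p[1]/p[2]+c["cy"])
    print(n,u,v); ims.append(cv2.resize(c["color"][v-40:v+40,u-40:u+40],(400,400),interpolation=cv2.INTER_CUBIC))
cv2.imwrite("pics/f.png",np.hstack(ims)[...,::-1])
```

```text
7.85 [0.46015037 0.03500424 0.1662779 ] [[0.4544, 0.8908, -0.0009], [0.8908, -0.4544, 0.0005], [0.0, -0.0011, -1.0]] [ 0.43401133  0.67036697 -0.75677813] 0.027625870030670015 [  4.3  12.9 -23.4  53.8   0.  121.4]
side 221 190
scene 283 178
```

View pics/f.png

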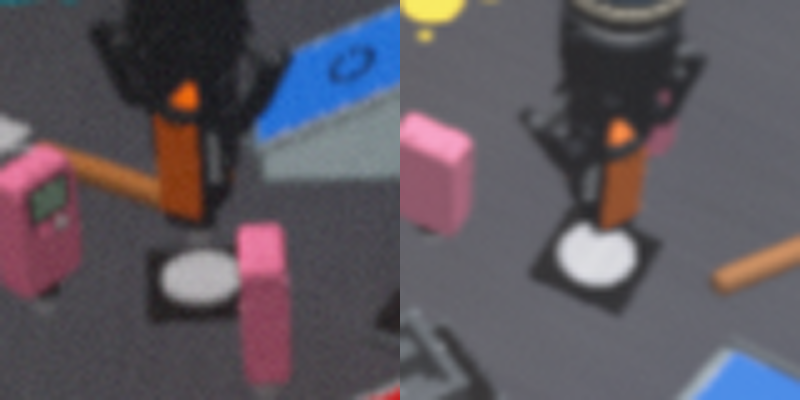

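Both views show the gauge upright above the disc, with the nose over its middle and clear of the pink decoys. I'll lower it.

Call:
carry_out([
  {"fingers": 20, "xyz": [-0.5, 0, -10], "angular": [0, 0, 0]},
  {"fingers": 20, "xyz": [0, 0, -8], "angular": [0, 0, 0]},
  {"fingers": 20, "xyz": [0, 0, -5], "angular": [0, 0, 0]},
  {"fingers": 20, "xyz": [0, 0, 0], "angular": [0, 0, 0]},
  {"fingers": 20, "xyz": [0, 0, 0], "angular": [0, 0, 0]},
])

```text
clock: 8.57
tcp_pos: [0.4596, 0.035, 0.143]
tool_rot: [[0.454, 0.891, -0.001], [0.891, -0.454, 0.001], [0.0, -0.001, -1.0]]
wrist_force: [-0.0, -0.5, -0.9]
gripper_width: 0.0281
grip_force: 43.6
```

Call:
carry_out([
  {"fingers": 20, "xyz": [0, 0, -2], "angular": [0, 0, 0]},
  {"fingers": 20, "xyz": [0, 0, -1], "angular": [0, 0, 0]},
  {"fingers": 20, "xyz": [0, 0, 0], "angular": [0, 0, 0]},
])

```text
clock: 8.95
tcp_pos: [0.4594, 0.035, 0.1398]
tool_rot: [[0.454, 0.891, -0.001], [0.891, -0.454, 0.0], [-0.0, -0.001, -1.0]]
wrist_force: [0.4, 0.1, -1.2]
gripper_width: 0.0276
grip_force: 43.6
```

Call:
carry_out([
  {"fingers": 20, "xyz": [0, 0, -2], "angular": [0, 0, 0]},
  {"fingers": 20, "xyz": [0, 0, 0], "angular": [0, 0, 0]},
  {"fingers": 20, "xyz": [0, 0, 0], "angular": [0, 0, 0]},
])

```text
clock: 9.32
tcp_pos: [0.4596, 0.035, 0.138]
tool_rot: [[0.454, 0.891, -0.001], [0.891, -0.454, 0.0], [0.0, -0.001, -1.0]]
wrist_force: [-0.0, 0.0, 0.5]
gripper_width: 0.0274
grip_force: 43.8
```

Call:
carry_out([
  {"fingers": 20, "xyz": [0, 0, -1.5], "angular": [0, 0, 0]},
  {"fingers": 20, "xyz": [0, 0, 0], "angular": [0, 0, 0]},
  {"fingers": 20, "xyz": [0, 0, 0], "angular": [0, 0, 0]},
])

```text
clock: 9.7
tcp_pos: [0.4596, 0.035, 0.1365]
tool_rot: [[0.454, 0.891, -0.001], [0.891, -0.454, 0.001], [0.0, -0.001, -1.0]]
wrist_force: [0.4, 0.0, 1.8]
gripper_width: 0.0274
grip_force: 44.0
```

Call:
carry_out([
  {"fingers": 20, "xyz": [0, 0, -1], "angular": [0, 0, 0]},
  {"fingers": 20, "xyz": [0, 0, 0], "angular": [0, 0, 0]},
  {"fingers": 20, "xyz": [0, 0, 0], "angular": [0, 0, 0]},
])

```text
clock: 10.07
tcp_pos: [0.4596, 0.035, 0.1355]
tool_rot: [[0.454, 0.891, -0.001], [0.891, -0.454, 0.001], [0.0, -0.001, -1.0]]
wrist_force: [1.0, -0.6, 3.1]
gripper_width: 0.0278
grip_force: 44.0
```

Net force is about 4.3 N, so the nose is roughly half-way in. I'll press 0.4 mm more and hold for 1.5 s.

Call:
carry_out([
  {"fingers": 20, "xyz": [0, 0, -0.4], "angular": [0, 0, 0]},
  {"fingers": 20, "xyz": [0, 0, 0], "angular": [0, 0, 0]},
  {"fingers": 20, "xyz": [0, 0, 0], "angular": [0, 0, 0]},
  {"fingers": 20, "xyz": [0, 0, 0], "angular": [0, 0, 0]},
  {"fingers": 20, "xyz": [0, 0, 0], "angular": [0, 0, 0]},
  {"fingers": 20, "xyz": [0, 0, 0], "angular": [0, 0, 0]},
  {"fingers": 20, "xyz": [0, 0, 0], "angular": [0, 0, 0]},
  {"fingers": 20, "xyz": [0, 0, 0], "angular": [0, 0, 0]},
  {"fingers": 20, "xyz": [0, 0, 0], "angular": [0, 0, 0]},
  {"fingers": 20, "xyz": [0, 0, 0], "angular": [0, 0, 0]},
  {"fingers": 20, "xyz": [0, 0, 0], "angular": [0, 0, 0]},
  {"fingers": 20, "xyz": [0, 0, 0], "angular": [0, 0, 0]},
  {"fingers": 20, "xyz": [0, 0, 0], "angular": [0, 0, 0]},
])

```text
clock: 11.7
tcp_pos: [0.4595, 0.035, 0.135]
tool_rot: [[0.454, 0.891, -0.001], [0.891, -0.454, 0.001], [0.0, -0.001, -1.0]]
wrist_force: [2.2, -0.7, 4.3]
gripper_width: 0.0275
grip_force: 44.1
```

Run:
```python
from h import *
import pickle
f=[];
for i in range(3): f.append(sense()["wrist_force"]); c=camera("side" if i else "scene"); pickle.dump(c,open(f"z{i}.pkl","wb"))
s=sense(); print(s["clock"],s["tcp_pos"],np.mean(f,0),s["ft_torque"])
ims=[]
t=np.array(s["tcp_pos"])-[0,0,.1]
for n,c in(("side",c),("scene",pickle.load(open("z0.pkl","rb")))):
    T=np.linalg.inv(c["T"]); p=(T@np.r_[t,1])[:3]; u=int(c["fx"]*p[0]/p[2]+c["cx"]); v=int(c["fy"]*p[1]/p[2]+c["cy"])
    ims.append(cv2.resize(c["color"][v-30:v+30,u-30:u+30],(400,400),interpolation=cv2.INTER_CUBIC))
cv2.imwrite("pics/g.png",np.hstack(ims)[...,::-1])
from scipy.spatial.transform import Rotation as Ro
R=s["tool_rot"]; n=np.array([-.4226*np.cos(np.radians(1.2)),.4226*np.sin(np.radians(1.2)),.9063])
z=R[:,2]; a=np.cross(z,-n); ang=np.arcsin(np.linalg.norm(a)); rv=np.degrees(a/np.linalg.norm(a)*ang); print("rotvec",rv)
spot=np.array([.564,.2095,.0596])
for d in(.06,.0391-.035+.125+0): pass
L=.1291
for st in(.05,.01,0,-.004): tc=spot+n*(L+st); print(st,"TCP",tc.round(4),"delta from now",(1000*(tc-s["tcp_pos"])).round(1))
print("n",n)
```

```text
11.85 [0.45951205 0.03503531 0.13497749] [ 1.98343753 -0.43606923  3.70158988] [-0.01550429 -0.61442995  0.02019579]
rotvec [-5.53416450e-01 -2.50483539e+01 -1.33927934e-02]
0.05 TCP [0.4883 0.2111 0.2219] delta from now [ 28.8 176.   86.9]
0.01 TCP [0.5052 0.2107 0.1857] delta from now [ 45.7 175.7  50.7]
0 TCP [0.5095 0.2106 0.1766] delta from now [ 49.9 175.6  41.6]
-0.004 TCP [0.5111 0.2106 0.173 ] delta from now [ 51.6 175.6  38. ]
n [-0.42250732  0.00885027  0.9063    ]
```

View pics/g.png

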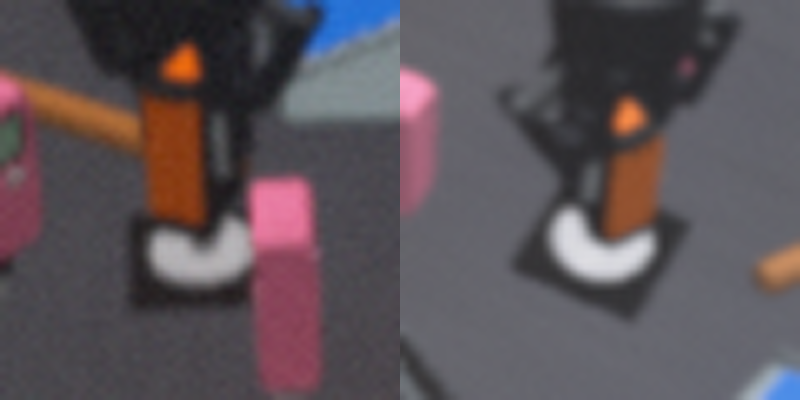

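The crop shows the nose pressed on the middle of the disc with the gauge upright and a net force of about 4.9 N, so zeroing is done. I'll lift off and go to a tilted pose 50 mm off the blue ring.

Call:
carry_out([
  {"fingers": 20, "xyz": [0, 0, 5], "angular": [0, 0, 0]},
  {"fingers": 20, "xyz": [0, 0, 15], "angular": [0, 0, 0]},
  {"fingers": 20, "xyz": [0, 0, 30], "angular": [0, 0, 0]},
  {"fingers": 20, "xyz": [0, 15, 30], "angular": [0, 0, 0]},
  {"fingers": 20, "xyz": [4, 25, 7], "angular": [-0.1, -4, 0]},
  {"fingers": 20, "xyz": [5, 27, 0], "angular": [-0.1, -4, 0]},
  {"fingers": 20, "xyz": [5, 27, 0], "angular": [-0.1, -4, 0]},
  {"fingers": 20, "xyz": [5, 27, 0], "angular": [-0.1, -4, 0]},
  {"fingers": 20, "xyz": [5, 27, 0], "angular": [-0.1, -4, 0]},
  {"fingers": 20, "xyz": [5, 28, 0], "angular": [-0.1, -5, 0]},
  {"fingers": 20, "xyz": [0, 0, 0], "angular": [0, 0, 0]},
  {"fingers": 20, "xyz": [0, 0, 0], "angular": [0, 0, 0]},
])

```text
clock: 13.35
tcp_pos: [0.4876, 0.2105, 0.2214]
tool_rot: [[0.414, 0.808, 0.419], [0.892, -0.452, -0.01], [0.181, 0.378, -0.908]]
wrist_force: [0.6, 0.5, -1.0]
gripper_width: 0.0273
grip_force: 43.8
```

```bash
cat > d.py <<'E'
from h import *
import pickle,sys
s=sense(); R=s["tool_rot"]; t=np.array(s["tcp_pos"]); print(s["clock"],t.round(4),s["wrist_force"].round(2),s["joints"].round(1),s["gripper_width"])
n=np.array([-.4226*np.cos(np.radians(1.2)),.4226*np.sin(np.radians(1.2)),.9063])
a=np.cross(R[:,2],-n); print("rot err deg",np.degrees(a).round(2), "tilt of tool",np.degrees(np.arccos(-R[2,2])).round(2))
spot=np.array([.564,.2095,.0596]); L=.1291; tip=t+R[:,2]*L
print("tip",tip.round(4),"standoff mm",((tip-spot)@n*1000).round(2),"in-plane err",(1000*((tip-spot)-n*((tip-spot)@n))).round(1))
for st in(.02,.01,.002,-.004): print(st,((spot+n*(L+st)-t)*1000).round(1))
F=s["wrist_force"]; print("F.n",(F@n).round(2))
ims=[]
for m in("side","scene"):
    c=shot(m); pickle.dump(c,open(sys.argv[1]+m+".pkl","wb"))
    T=np.linalg.inv(c["T"]); p=(T@np.r_[tip+.02*n,1])[:3]; u=int(c["fx"]*p[0]/p[2]+c["cx"]); v=int(c["fy"]*p[1]/p[2]+c["cy"])
    ims.append(cv2.resize(c["color"][v-40:v+40,u-40:u+40],(400,400),interpolation=cv2.INTER_CUBIC))
cv2.imwrite(f"pics/{sys.argv[1]}.png",np.hstack(ims)[...,::-1])
E
python3 d.py h1
```

```text
13.35 [0.4876 0.2105 0.2214] [ 0.56  0.47 -0.99] [ 28.7   5.1 -29.2  34.  -12.1 143.3] 0.027278071385470996
rot err deg [ 0.08 -0.21  0.04] tilt of tool 24.79
tip [0.5417 0.2092 0.1042] standoff mm 49.81 in-plane err [-1.3 -0.7 -0.6]
0.02 [ 13.5   0.3 -26.6]
0.01 [ 17.7   0.2 -35.7]
0.002 [ 21.1   0.1 -42.9]
-0.004 [ 23.6   0.1 -48.4]
F.n -1.13
```

View pics/h1.png

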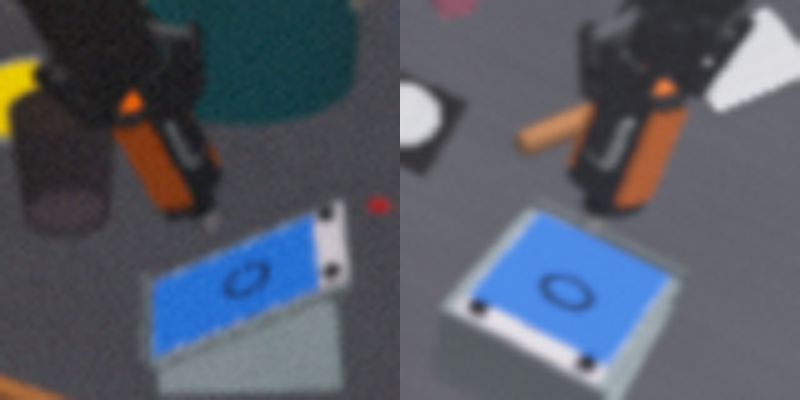

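The crop shows the tilted gauge approaching the ring with nothing in the way. The nose end is at about (212,222) in the left crop and (192,222) in the right, and the ring is at (246,280) and (167,291). I'll compare the predicted nose and ring pixels with these.

Run:
```python
from h import *
import pickle
s=sense(); R=s["tool_rot"]; t=np.array(s["tcp_pos"]); n=np.array([-.4225,.00885,.9063]); tip=t+R[:,2]*.1291; spot=np.array([.564,.2095,.0596])
def proj(c,p):
    T=np.linalg.inv(c["T"]); q=(T@np.r_[p,1])[:3]; K=np.array([[c["fx"],0,c["cx"]],[0,c["fy"],c["cy"]],[0,0,1.]])
    return cv2.projectPoints(q[None],np.zeros(3),np.zeros(3),K,np.array([c["k1"],0,0,0.]))[0].ravel()
for m,seen in(("side",(246,280)),("scene",(167,291))):
    c=pickle.load(open("h1"+m+".pkl","rb"))
    T=np.linalg.inv(c["T"]); p=(T@np.r_[tip+.02*n,1])[:3]; u=int(c["fx"]*p[0]/p[2]+c["cx"]); v=int(c["fy"]*p[1]/p[2]+c["cy"])
    o=np.array([u-40,v-40]); cr=lambda q:((proj(c,q)-o+.5)*5-.5).round(1)
    print(m,"tip crop",cr(tip),"tip+16mm",cr(tip+.016*n),"spot crop",cr(spot))
    # ring centre from dark-weighted centroid around the seen pixel
    px=(np.array(seen)+.5)/5-.5+o; x0,y0=np.round(px).astype(int)
    w=c["color"][y0-8:y0+9,x0-9:x0+10].astype(float); w=np.clip(np.median(w[...,2])-15-w[...,2],0,None)
    yy,xx=np.mgrid[y0-8:y0+9,x0-9:x0+10]; g=np.array([(w*xx).sum(),(w*yy).sum()])/w.sum()
    W,_,_=cloud(c); b=(abs(W[...,0]-spot[0])<.035)&(abs(W[...,1]-spot[1])<.035)&(c["depth"]>0)
    Q=W[b]; h=(Q-spot)@n; Q=Q[abs(h)<.01]
    print("  ring px",g.round(2),"on plane",onplane(c,[g],n,spot).round(4),"plane height err mm",(np.median((Q-spot)@n)*1000).round(2),len(Q))
```

```text
side tip crop [218.  227.6] tip+16mm [207.7 209.7] spot crop [250.  281.2]
  ring px [250.29 162.3 ] on plane [[0.5596 0.2168 0.0575]] plane height err mm 2.45 212
scene tip crop [192.  229.6] tip+16mm [200.2 209.4] spot crop [168.5 291.9]
  ring px [314.71 224.26] on plane [[0.5668 0.2085 0.0609]] plane height err mm -0.24 287
```

The predictions agree with the views to about 1–2 mm, and nose and ring share the same bias. I'll approach along the normal.

Call:
carry_out([
  {"fingers": 20, "xyz": [5, 0.2, -10], "angular": [0, -0.2, 0]},
  {"fingers": 20, "xyz": [6, 0, -12], "angular": [0, 0, 0]},
  {"fingers": 20, "xyz": [5.5, 0, -11], "angular": [0, 0, 0]},
  {"fingers": 20, "xyz": [2, 0, -4.5], "angular": [0, 0, 0]},
  {"fingers": 20, "xyz": [0, 0, 0], "angular": [0, 0, 0]},
  {"fingers": 20, "xyz": [0, 0, 0], "angular": [0, 0, 0]},
])

```text
clock: 14.2
tcp_pos: [0.507, 0.2113, 0.1847]
tool_rot: [[0.413, 0.805, 0.425], [0.892, -0.452, -0.01], [0.185, 0.383, -0.905]]
wrist_force: [-0.8, 0.6, -1.5]
gripper_width: 0.0276
grip_force: 43.8
```

```bash
python3 d.py h2
```

```text
14.2 [0.507  0.2113 0.1847] [-0.79  0.61 -1.5 ] [ 27.7   8.8 -31.2  27.6 -11.9 142.3] 0.027648190901395538
rot err deg [0.04 0.16 0.01] tilt of tool 25.16
tip [0.5619 0.2101 0.0678] standoff mm 8.36 in-plane err [1.4 0.5 0.7]
0.02 [-6.  -0.5 10. ]
0.01 [-1.8 -0.6  1. ]
0.002 [ 1.6 -0.6 -6.3]
-0.004 [  4.1  -0.7 -11.7]
F.n -1.02
```

View pics/h2.png

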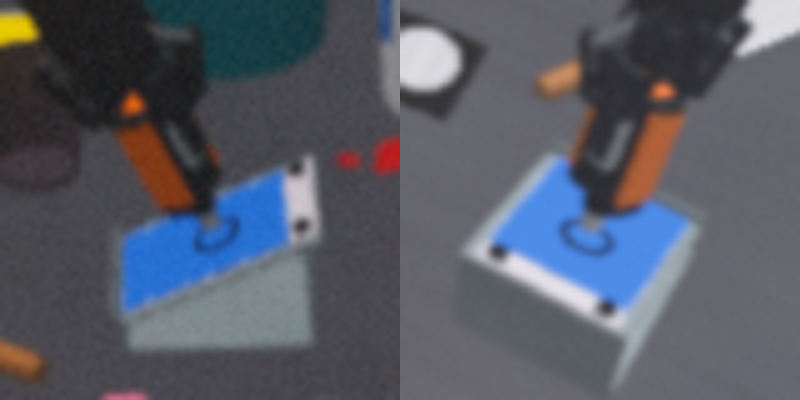

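The nose end is now about 8 mm above the ring and centred on it in both views: left (213,222) against ring (216,234), right (192,225) against ring (187,236). I'll press in small steps, watching the force.

Call:
carry_out([
  {"fingers": 20, "xyz": [0.8, -0.6, -3], "angular": [0, 0.1, 0]},
  {"fingers": 20, "xyz": [0.8, 0, -3.3], "angular": [0, 0, 0]},
  {"fingers": 20, "xyz": [0, 0, 0], "angular": [0, 0, 0]},
  {"fingers": 20, "xyz": [0, 0, 0], "angular": [0, 0, 0]},
])

```text
clock: 14.8
tcp_pos: [0.5086, 0.2106, 0.1781]
tool_rot: [[0.414, 0.806, 0.423], [0.892, -0.452, -0.01], [0.184, 0.381, -0.906]]
wrist_force: [0.7, 1.1, -0.8]
gripper_width: 0.0277
grip_force: 43.8
```

Call:
carry_out([
  {"fingers": 20, "xyz": [0.85, 0, -1.8], "angular": [0, 0, 0]},
  {"fingers": 20, "xyz": [0, 0, 0], "angular": [0, 0, 0]},
  {"fingers": 20, "xyz": [0, 0, 0], "angular": [0, 0, 0]},
])

```text
clock: 15.18
tcp_pos: [0.5095, 0.2107, 0.1765]
tool_rot: [[0.414, 0.806, 0.424], [0.892, -0.453, -0.009], [0.184, 0.382, -0.906]]
wrist_force: [-0.9, 0.1, 0.4]
gripper_width: 0.0273
grip_force: 43.8
```

```bash
cat > f.py <<'E'
from h import *
f=[]
for i in range(4): s=sense(); f.append(s["wrist_force"]); camera("side")
n=np.array([-.4225,.00885,.9063]); R=s["tool_rot"]; t=np.array(s["tcp_pos"]); spot=np.array([.564,.2095,.0596])
F=np.mean(f,0); d=t+R[:,2]*.1291-spot; print(s["clock"],"F",F.round(2),"F.n",(F@n).round(2),np.round([g@n for g in f],2),"standoff",(d@n*1000).round(2),"inplane",(1000*(d-n*(d@n))).round(1),"rot",np.degrees(np.cross(R[:,2],-n)).round(2))
E
python3 f.py
```

```text
15.325 F [-0.31  0.01  0.  ] F.n 0.13 [ 0.69  0.01  0.03 -0.21] standoff -0.1 inplane [ 0.1 -0.1  0.1] rot [0.04 0.06 0.02]
```

Call:
carry_out([
  {"fingers": 20, "xyz": [0.85, 0, -1.8], "angular": [0, 0, 0]},
  {"fingers": 20, "xyz": [0, 0, 0], "angular": [0, 0, 0]},
  {"fingers": 20, "xyz": [0, 0, 0], "angular": [0, 0, 0]},
])

```text
clock: 15.75
tcp_pos: [0.5104, 0.2106, 0.1747]
tool_rot: [[0.414, 0.806, 0.423], [0.892, -0.453, -0.01], [0.184, 0.382, -0.906]]
wrist_force: [-1.5, -0.3, 1.1]
gripper_width: 0.0272
grip_force: 44.1
```

```bash
python3 f.py
```

```text
15.9 F [-0.75  0.27  1.45] F.n 1.64 [1.59 1.99 1.44 1.53] standoff -2.1 inplane [ 0.2 -0.1  0.1] rot [0.04 0.06 0.02]
```

Call:
carry_out([
  {"fingers": 20, "xyz": [0.5, 0, -1], "angular": [0, 0, 0]},
  {"fingers": 20, "xyz": [0.4, 0, -0.9], "angular": [0, 0, 0]},
  {"fingers": 20, "xyz": [0, 0, 0], "angular": [0, 0, 0]},
  {"fingers": 20, "xyz": [0, 0, 0], "angular": [0, 0, 0]},
  {"fingers": 20, "xyz": [0, 0, 0], "angular": [0, 0, 0]},
  {"fingers": 20, "xyz": [0, 0, 0], "angular": [0, 0, 0]},
])

```text
clock: 16.7
tcp_pos: [0.5112, 0.2106, 0.1728]
tool_rot: [[0.414, 0.806, 0.423], [0.892, -0.452, -0.01], [0.184, 0.382, -0.906]]
wrist_force: [-2.4, 0.4, 3.6]
gripper_width: 0.0273
grip_force: 44.3
```

```bash
python3 f.py; python3 d.py h3
```

```text
16.85 F [-1.38  0.23  3.51] F.n 3.77 [4.25 3.52 3.94 3.37] standoff -4.26 inplane [ 0.1 -0.1  0. ] rot [0.04 0.06 0.02]
16.9 [0.5112 0.2106 0.1727] [-0.48  0.18  3.92] [ 27.3  10.  -31.9  25.9 -11.7 142. ] 0.027413912820984838
rot err deg [0.04 0.06 0.02] tilt of tool 25.06
tip [0.5659 0.2094 0.0558] standoff mm -4.25 in-plane err [ 0.1 -0.1  0. ]
0.02 [-10.2   0.2  22. ]
0.01 [-6.   0.1 12.9]
0.002 [-2.6  0.   5.7]
-0.004 [-0.1 -0.   0.2]
F.n 3.76
```

View pics/h3.png

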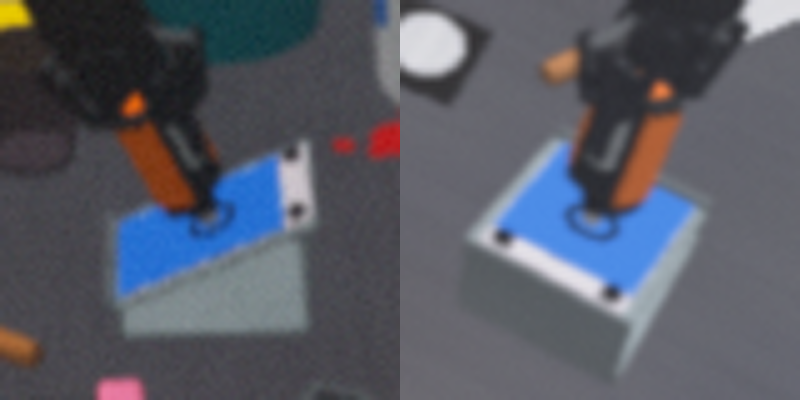

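Both views show the nose end inside the ring: left nose (207,215) against ring (212,218), right (192,218) against (190,222). The net force is about 4.8 N, so the nose is half-way in, square and still. Handing in.

```bash
python3 -c "
from workcell import *
print(sign_off())"
```

```text
the job is handed in; nothing more can be done
None
```

I zeroed the gauge on the steel plate and handed in with it held square inside the blue ring at about 4.8 N, nose about half-way in, at about 17 s of the 40 s allowed; no verdict came back.

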